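Build the insulation test stack on the flat test stand

TASK

On the test stand with the flat copper plate, build the insulation test stack from the bottom up, one piece at a time: the plain brass electrode, the round ceramic disc, the stemmed brass electrode with its stem up, and last the steel ring weight, over the stem and down on the flange. Set each piece down gently and well centred on the one below, without upsetting what already stands. Leave the square ceramic plate where it lies, and keep the pieces clear of the stand with the ball-tipped rod.

Things in the scene. Friction and masses are not known exactly. Their poses are not given: they have to be found in the camera images.
- plate_stand: target, fixed to the bench: grey plastic base 120 x 120 mm, 12 mm thick, with a flat copper plate 84 mm in diameter and 6 mm thick on its middle, so the plate's top is 18 mm above the bench; a brass terminal stub sticks 20 mm out of its -x side, 11 mm across and below the top of the base. Origin: centre of the base's underside, on the bench; z up.
- point_stand: a second stand, fixed, not used: the same grey base and terminal, but with a thin upright steel rod ending in a 14 mm ball, 71 mm high in all, instead of the copper plate. Origin: centre of the base's underside; z up.
- lower_electrode: plain solid brass disc 50 mm in diameter, 22 mm high, no stem and no hole, about 0.36 kg, lying flat on the bench. Origin: centre of its underside; z up.
- ceramic_disc: round white ceramic disc 56 mm in diameter, 16 mm thick, about 0.14 kg, brittle, lying flat on the bench. Origin: centre of its underside; z up.
- upper_electrode: brass electrode: round flange 50 mm in diameter and 12 mm thick, with a central upright stem 16 mm in diameter, bevelled at its tip, which ends 48 mm above the underside; about 0.25 kg, standing stem up on the bench. Origin: centre of the flange's underside; z up along the stem.
- ring_weight: steel ring 60 mm in outer diameter, 20 mm high, with a through hole 32 mm in diameter, about 0.3 kg, lying flat on the bench; it fits loosely over the stem. Origin: centre of its underside, on the hole's axis; z up.
- square_plate: square white ceramic plate 50 x 50 mm, 16 mm thick, lying on the bench; a spare that must stay where it is. Origin: centre of its underside; x and y along its sides, z up.

How it is judged (in metres and radians):
On the way, in this order (a step that is already met when the one before it is completed fails the run):
1. lower electrode standing centred on the copper plate of the flat stand, let go (horizontal distance between lower_electrode and plate_stand below 0.01 m and z of lower_electrode in the frame of plate_stand between 0.014 and 0.022 m and angle between lower_electrode's own z axis and vertical below 0.08 rad and contact force between the fingers and lower_electrode below 0.5 N and linear speed of lower_electrode below 0.03 m/s), for 0.2 s.
2. round ceramic disc lying centred on the lower electrode, let go (horizontal distance between ceramic_disc and lower_electrode below 0.01 m and z of ceramic_disc in the frame of plate_stand between 0.036 and 0.044 m and angle between ceramic_disc's own z axis and vertical below 0.08 rad and contact force between the fingers and ceramic_disc below 0.5 N and linear speed of ceramic_disc below 0.03 m/s), for 0.2 s.
3. stemmed electrode standing centred on the ceramic disc, stem up, let go (horizontal distance between upper_electrode and ceramic_disc below 0.01 m and z of upper_electrode in the frame of plate_stand between 0.052 and 0.06 m and angle between upper_electrode's own z axis and vertical below 0.08 rad and contact force between the fingers and upper_electrode below 0.5 N and linear speed of upper_electrode below 0.03 m/s), for 0.2 s.
4. ring weight over the stem, lying on the flange of the stemmed electrode, let go (horizontal distance between ring_weight and upper_electrode below 0.01 m and z of ring_weight in the frame of plate_stand between 0.064 and 0.072 m and angle between ring_weight's own z axis and vertical below 0.08 rad and contact force between the fingers and ring_weight below 0.5 N and linear speed of ring_weight below 0.03 m/s), for 0.2 s.
At the end, for the whole second after the job is handed in: All four pieces stacked on the plate stand, released, at rest and upright (0.08 rad): each within 10 mm (level) of the axis of what lies directly below it, undersides within 4 mm of 18, 40, 56 and 68 mm above the bench; the square plate within 20 mm of its start (horizontal distance between lower_electrode and plate_stand below 0.01 m and z of lower_electrode in the frame of plate_stand between 0.014 and 0.022 m and angle between each of lower_electrode, ceramic_disc, upper_electrode, ring_weight's own z axis and vertical below 0.08 rad and linear speed of each of lower_electrode, ceramic_disc, upper_electrode, ring_weight below 0.01 m/s and horizontal distance between ceramic_disc and lower_electrode below 0.01 m and z of ceramic_disc in the frame of plate_stand between 0.036 and 0.044 m and horizontal distance between upper_electrode and ceramic_disc below 0.01 m and z of upper_electrode in the frame of plate_stand between 0.052 and 0.06 m and horizontal distance between ring_weight and upper_electrode below 0.01 m and z of ring_weight in the frame of plate_stand between 0.064 and 0.072 m and distance of square_plate from where it was at the start of the episode below 0.02 m); the robot touches nothing.
It fails at once if the brittle ceramic disc is struck or pressed hard against the lower electrode (over 60 N) (contact force between ceramic_disc and lower_electrode above 60 N).
It fails at once if the ceramic disc is struck or pressed hard by the stemmed electrode (over 60 N) (contact force between ceramic_disc and upper_electrode above 60 N).
It fails at once if the spare square plate is moved more than 20 mm (distance of square_plate from where it was at the start of the episode above 0.02 m).
It fails at once if a piece touches the stand with the ball-tipped rod (over 1 N) (contact force between any of lower_electrode, ceramic_disc, upper_electrode, ring_weight and point_stand above 1 N).
It also fails if it takes over 120 s, if anything falls off the work surface, if the arm or the gripper's body presses on something with over 40 N, if the wrist force passes 120 N, or if a joint passes its speed limit or range.

ROBOT

A 6-joint arm with a two-finger parallel gripper is mounted at the origin on the work surface. World frame = base frame: x ahead of the robot, y to its left, z up, the work surface at z = 0. Lengths are in m, angles in degrees, forces in N, time in s.
With the tool pointing down it reaches from about 0.25 to 0.725 m from the base axis. Payload 9.7 kg.
Tool frame: the origin (TCP) lies midway between the tips of the shut fingers; the grasp point (between the pads) lies 19 mm behind it (bot.pinch_z is the distance from the TCP to the grasp point, in m); z points along the fingers, y is the line along which they close (so a half turn about z gives the same grasp; the last joint's range is limited). The gripper opens to 85 mm and grips with 20 to 120 N. Pads are 22 mm wide; open, the fingers measure 114 mm over their backs; the gripper's body (76 mm by 85 mm) begins 54 mm behind the grasp point. The pads swing forward as they close: fully open they stand 13 mm farther back than shut.
Start: joints at [-69.958, 4.979, 10.078, 95.1, 0, 90], TCP at [0.188, -0.517, 0.231] pointing down, gripper open.
Joint ranges: [-179.16, 179.16], [-48.56, 103.87], [-65.8, 70.77], [-126.05, 130.52], [-82.76, 87.17], [-180, 180]. Speed limits (degrees/s): [127.2, 127.2, 147.25, 180, 180, 180].

INTERFACE

Orientations are given as [roll, pitch, yaw] about the fixed x, y, z axes, in that order (R = Rz(yaw) Ry(pitch) Rx(roll)).
In Python, from workcell import sensors, camera, ticket, bot gives the robot as it stands.
- The arm moves only by the shell command python3 -m handwheel 'ROWS' [FORCE]. ROWS is a JSON object of lists of equal length, an entry for each row: "gripper": the opening, from -1 (shut) to 1 (fully open); "slide": the shift along the tool's x, y, z in mm, a list of three; "yaw": the turn about the tool's z in rad. A call has 1 to 8 rows; each row shifts and turns the commanded pose from where the row before left it, along the tool's axes as they then stand; what a row does not reach is not made up. A row lasts 1/12 s, in which the tool goes at most 41.7 mm and 7.16 degrees, less where a joint would pass 70% of its speed; a pose out of reach is approached as far as the arm can. A call is refused whole if a number of a shift passes 41.7 or a number of a turn 0.125, either way. A call with a gripper value outside its range is refused whole. The fingers move at their own pace and stop on an object; FORCE is the grip in N (left out, the last holds). Time passes only in rows, so rows that do not move let the fingers close. It gives the time, the measured TCP pose, the force, the opening and the grip force at its end, in the units of the state.
- sensors.get_obs(): the state, without advancing time (a new reading comes with each control period).
- camera(name): name is "scene" or "top" or "wrist"; returns a dict with "img" (384x512x3 uint8, red, green, blue), "fx", "fy", "cx", "cy" (pixels), "R" (3x3) and "t" (3): a world point X has camera coordinates R X + t. Camera axes: x right, y down, z forward; pixel columns grow to the right and rows downward; lengths in m; the calibration is good to about 2 mm. The wrist camera is an equidistant fisheye: a pixel r from the principal point sees the ray r / f radians off the axis. A picture is of the moment at which its call begins. There is no depth.
- ticket.job_done(): hands the job in; it is judged then, once.
The state is a dict: "time": time; "q": joint angles; "qd": joint speeds; "joint_efforts": joint torques, N m; "ee_pos": TCP position; "tcp_rot": TCP orientation; "wrist_force": force on the tool from outside, world axes, zero at the start; "torque": the same for the moment, N m; "opening": finger opening in m; "grasp_force": force on a finger pad.
Only numpy, scipy, OpenCV 4.12 (cv2) and the standard library are available. Lean on these libraries where they do the work, as an engineer would, in place of code of your own. Each camera call takes 0.05 s, during which the arm holds its last target. There are 200 camera calls.

## Working session

There is one attempt and no reset: what is moved stays moved. The work goes in short steps, Python scripts to look and compute and a shell command to move; the robot and the scene stay as the last step left them, time stands still between calls to the robot, and variables do not carry over. Pictures are saved under pics/ and viewed, at most 17 in all, crops included, and the job is handed in when it is done.

```bash
mkdir -p pics; ls
python3 - <<'E'
from workcell import sensors,camera,bot
import cv2,numpy as np
for n in("scene","top"):
    c=camera(n);cv2.imwrite(f"pics/{n}0.png",c["img"][:,:,::-1]);np.savez(f"pics/{n}0.npz",**c)
    print(n,c["fx"],c["fy"],c["cx"],c["cy"],np.round(c["R"],3).tolist(),np.round(c["t"],3))
print(sensors.get_obs(),bot.pinch_z)
E
```

```text
pics
scene 350.9263804039142 350.9263804039142 257.1594792973284 189.23786855210707 [[0.837, 0.546, 0.016], [0.331, -0.483, -0.81], [-0.435, 0.684, -0.586]] [-0.478 -0.153  0.893]
top 364.4211828809205 364.4211828809205 263.1744419002854 188.67314909399045 [[0.02, -1.0, -0.003], [-0.986, -0.02, -0.167], [0.167, 0.006, -0.986]] [0.005 0.559 0.707]
{'time': 0.1, 'q': array([-6.99581107e+01,  5.01063625e+00,  1.00396447e+01,  9.50998174e+01,
        2.02720138e-03,  9.00003206e+01]), 'qd': array([ 0.03989431,  0.06771495,  0.19597355, -0.01537028, -0.05374508,
       -0.06287031]), 'joint_efforts': array([-7.04185895e-04, -5.21565020e+01,  4.65653086e+01,  1.59702043e-02,
        6.65910147e-05,  6.27052756e-06]), 'ee_pos': array([ 0.18842968, -0.51650154,  0.23063401]), 'tcp_rot': array([-1.79929191e+02, -2.02680367e-03,  2.00415663e+01]), 'wrist_force': array([-0.92065324,  0.08808189, -0.15213672]), 'torque': array([-0.00461836,  0.06159961, -0.0006906 ]), 'grasp_force': 0.0, 'opening': 0.08519212794760733} 0.0187
```

View pics/scene0.png

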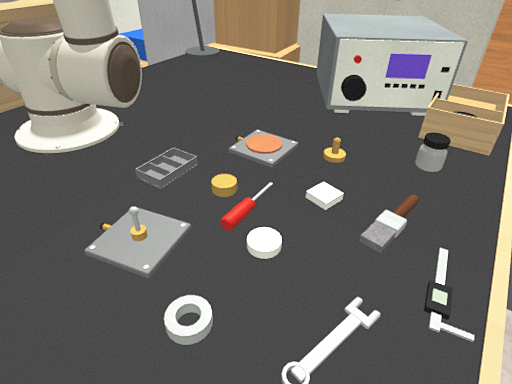

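View pics/top0.png

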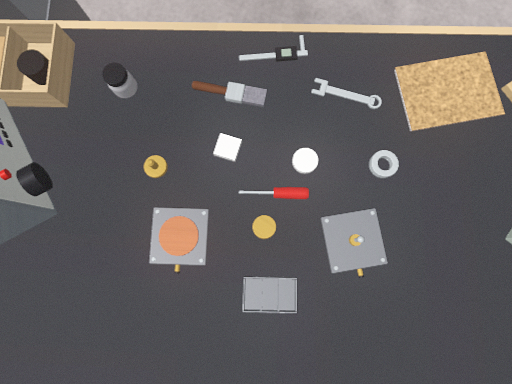

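The top view shows, at (col, row): plate stand (178,236), point stand (355,240), lower electrode (264,227), round disc (305,160), stemmed electrode (155,166), ring (384,164) and square plate (228,147). In the scene view they are at (264,145), (139,238), (224,184), (264,240), (335,150), (188,318) and (324,195).

```bash
cat > h.py <<'E'
import numpy as np,cv2
def ray(c,p,fish=False):
    d=np.array([(p[0]-c["cx"])/c["fx"],(p[1]-c["cy"])/c["fy"]])
    if fish:
        r=np.hypot(*d); v=np.r_[d/r*np.sin(r),np.cos(r)] if r>0 else np.array([0,0,1.])
    else: v=np.r_[d,1]
    v=c["R"].T@v; return -c["R"].T@c["t"],v/np.linalg.norm(v)
def plane(c,p,z,fish=False):
    o,v=ray(c,p,fish); return o+v*(z-o[2])/v[2]
def tri(rays):
    A=sum(np.eye(3)-np.outer(v,v) for o,v in rays); b=sum((np.eye(3)-np.outer(v,v))@o for o,v in rays)
    X=np.linalg.solve(A,b); return X,max(np.linalg.norm((np.eye(3)-np.outer(v,v))@(X-o)) for o,v in rays)
def brass(h): return (h[...,0]>17)&(h[...,0]<30)&(h[...,1]>120)&(h[...,2]>70)
def copper(h): return (h[...,0]<14)&(h[...,1]>120)&(h[...,2]>100)
def white(h,lo=150): return (h[...,1]<40)&(h[...,2]>lo)
def blob(c,m,box):
    x,y,w=box; k=np.zeros(m.shape,np.uint8); k[max(0,y-w):y+w,max(0,x-w):x+w]=m[max(0,y-w):y+w,max(0,x-w):x+w]
    cs,_=cv2.findContours(k,cv2.RETR_EXTERNAL,cv2.CHAIN_APPROX_NONE)
    return max(cs,key=cv2.contourArea)
E
python3 - <<'E'
from h import *
C={n:dict(np.load(f"pics/{n}0.npz")) for n in("scene","top")}
H={n:cv2.cvtColor(C[n]["img"],cv2.COLOR_RGB2HSV) for n in C}
def Vth(f,lo): return lambda h:f(h)&(h[...,2]>lo)
T={"plate":(copper,copper,(178,236,35),(264,145,30),.018),
"lower":(brass,brass,(264,227,18),(224,184,20),.022),
"disc":(white,lambda h:white(h,235),(305,160,18),(264,240,24),.016),
"upper":(brass,brass,(155,166,18),(335,150,18),.012),
"ring":(lambda h:white(h,120),lambda h:white(h,205),(384,164,22),(188,318,34),.02),
"square":(white,lambda h:white(h,235),(228,147,20),(324,195,24),.016)}
for k,(f,g,b,s,z) in T.items():
    P={}
    for n,ff,bb in(("top",f,b),("scene",g,s)):
        q=blob(C[n],ff(H[n]),bb); e=cv2.fitEllipse(q); P[n]=e[0]
        x,y,w=bb;print(k,n,np.round(e[0],1),np.round(e[1],1), np.percentile(H[n][y-8:y+8,x-8:x+8,2],[10,50,90]))
    X,err=tri([ray(C[n],P[n]) for n in P])
    print("   tri",np.round(X,4),"err %.4f"%err,"top@z",np.round(plane(C["top"],P["top"],z),4),"scene@z",np.round(plane(C["scene"],P["scene"],z),4))
E
```

```text
plate top [178.3 235.5] [37.1 38.3] [221. 225. 227.]
plate scene [263.6 143.5] [17.4 35. ] [236. 247. 249.]
   tri [0.4609 0.194  0.0144] err 0.0009 top@z [0.46   0.1927 0.018 ] scene@z [0.4648 0.1892 0.018 ]
lower top [264.  226.5] [22.2 22.9] [216. 219. 221.]
lower scene [223.9 184.7] [23.  26.1] [146. 246. 250.]
   tri [0.4836 0.0131 0.0113] err 0.0007 top@z [0.4824 0.0126 0.022 ] scene@z [0.4937 0.0018 0.022 ]
disc top [304.7 160. ] [24.8 26. ] [253. 253. 254.]
disc scene [264.  239.1] [24.1 34.4] [255. 255. 255.]
   tri [ 0.6305 -0.0734  0.0136] err 0.0008 top@z [ 0.6293 -0.0735  0.016 ] scene@z [ 0.6323 -0.0749  0.016 ]
upper top [155.1 166.1] [21.6 22.3] [131. 216. 221.]
upper scene [334.9 151.7] [20.4 23.7] [ 75. 157. 253.]
   tri [0.6118 0.2547 0.013 ] err 0.0021 top@z [0.6101 0.2538 0.012 ] scene@z [0.6125 0.2586 0.012 ]
ring top [383.4 163.6] [27.  29.4] [ 80.  158.5 219. ]
ring scene [187.6 315.1] [38.6 47.8] [ 70.   77.  155.5]
   tri [ 0.6249 -0.2451  0.0153] err 0.0002 top@z [ 0.6236 -0.2437  0.02  ] scene@z [ 0.6276 -0.2471  0.02  ]
square top [226.8 146.5] [25.9 26.9] [252. 253. 254.]
square scene [324.8 192.1] [17.5 31.1] [199. 255. 255.]
   tri [0.6582 0.0987 0.0137] err 0.0011 top@z [0.6565 0.0978 0.016 ] scene@z [0.66   0.0966 0.016 ]
```

The triangulated heights agree with the text to about 4 mm, apart from the lower electrode, whose side spoiled its outline. I'll turn the tool square to the world (tool x = +x, tool y = -y) and go above the lower electrode.

```bash
python3 -m handwheel '{"gripper":[1,1,1,1,1,1,1,1],"slide":[[0,0,0],[0,0,0],[0,0,0],[18,-33,0],[18,-33,0],[18,-33,0],[18,-33,0],[18,-33,0]],"yaw":[0.117,0.117,0.117,0,0,0,0,0]}' 40
python3 -m handwheel '{"gripper":[1,1,1,1,1,1,1,1],"slide":[[18,-33,0],[18,-33,0],[18,-33,0],[18,-33,0],[18,-33,0],[18,-33,0],[18,-33,0],[18,-33,0]],"yaw":[0,0,0,0,0,0,0,0]}'
python3 -m handwheel '{"gripper":[1,1,1],"slide":[[18,-33,0],[18,-33,0],[0,0,0]],"yaw":[0,0,0]}'
```

```text
time: 0.77
ee_pos: [0.2789, -0.3502, 0.2309]
tcp_rot: [-180.0, 0.0, -0.1]
wrist_force: [2.4, 0.1, 0.1]
opening: 0.0853
grasp_force: 0.0
time: 1.43
ee_pos: [0.4234, -0.0861, 0.2312]
tcp_rot: [180.0, -0.0, -0.1]
wrist_force: [-0.1, -2.1, -0.2]
opening: 0.0855
grasp_force: 0.0
time: 1.68
ee_pos: [0.4609, -0.0174, 0.2303]
tcp_rot: [-179.9, 0.0, 0.2]
wrist_force: [0.6, -0.4, 0.1]
opening: 0.0852
grasp_force: 0.0
```

```bash
cat > shot.py <<'E'
import sys,cv2,numpy as np
from workcell import camera
for a in sys.argv[1:]:
    n,k=a.split(":"); c=camera(n); np.savez(f"pics/{k}.npz",**c); cv2.imwrite(f"pics/{k}.png",c["img"][:,:,::-1])
E
python3 shot.py wrist:w1
python3 -m handwheel '{"gripper":[1,1,1],"slide":[[11,-15,30],[11,-15,30],[0,0,0]],"yaw":[0,0,0]}'
python3 shot.py wrist:w2; python3 -c "
import numpy as np
c=np.load('pics/w2.npz');print({k:np.round(c[k],3).tolist() for k in c if k!='img'})"
```

```text
time: 1.98
ee_pos: [0.48, 0.0036, 0.1657]
tcp_rot: [-179.8, 0.4, 0.4]
wrist_force: [-0.6, 0.5, -1.4]
opening: 0.0857
grasp_force: 0.0
{'fx': 297.319, 'fy': 297.319, 'cx': 254.441, 'cy': 186.487, 'R': [[0.007, -1.0, -0.002], [-0.962, -0.008, 0.273], [-0.273, 0.0, -0.962]], 't': [0.0, 0.444, 0.446]}
```

View pics/w2.png

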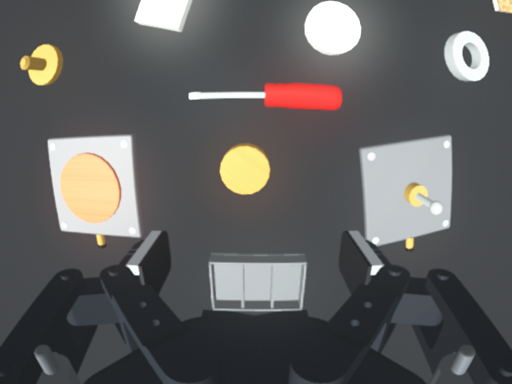

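The wrist view shows the lower electrode at (245,169), copper plate (90,188), disc (332,27), ring (467,56), stemmed electrode (44,65), point stand (408,185). The tray is at (258,282), between the fingers but behind the electrode.

Run:
```python
from h import *
C={n:dict(np.load(f"pics/{n}.npz")) for n in("w1","w2","top0")}
X0={"plate":(.461,.193,.018,copper),"lower":(.483,.0126,.022,brass),"disc":(.630,-.0735,.016,lambda h:white(h,225)),"ring":(.6245,-.244,.02,lambda h:white(h,140))}
def proj(c,X,f):
    p=c["R"]@X+c["t"]
    if not f: return c["cx"]+c["fx"]*p[0]/p[2],c["cy"]+c["fy"]*p[1]/p[2]
    r=np.hypot(p[0],p[1]);t=np.arctan2(r,p[2]);return c["cx"]+c["fx"]*t*p[0]/r,c["cy"]+c["fy"]*t*p[1]/r
for k,(x,y,z,f) in X0.items():
    rs=[]
    for n in C:
        fi=n[0]=="w";c=C[n];u,v=proj(c,np.array([x,y,z]),fi)
        try:
            q=blob(c,f(cv2.cvtColor(c["img"],cv2.COLOR_RGB2HSV)),(int(u),int(v),42 if fi else 22))
            if k=="plate" : pass
            P=np.array([plane(c,p,z,fi)[:2]*1000 for p in q[:,0].astype(float)],np.float32)
            (cx,cy),(a,b),_=cv2.fitEllipse(P); xc=proj(c,np.array([cx/1e3,cy/1e3,z]),fi); rs.append(ray(c,xc,fi))
            print(k,n,np.round([cx,cy,a,b],1))
        except Exception as e: print(k,n,u,v,e)
    X,err=tri(rs);print("  tri",np.round(X,4),round(err,4))
from workcell import sensors;o=sensors.get_obs();print(o["ee_pos"],o["tcp_rot"])
```

```text
plate w1 [490.3 118.3  75.3  77. ]
plate w2 [461.8 193.   81.9  83.5]
plate top0 [460.4 192.7  78.6  79.5]
  tri [0.472  0.1649 0.0233] 0.0485
lower w1 [484.1  13.1  48.9  49.8]
lower w2 [484.8  13.3  48.6  50.7]
lower top0 [482.5  12.6  46.8  48. ]
  tri [0.4831 0.0133 0.015 ] 0.0007
disc w1 [630.4 -73.5  55.3  58.4]
disc w2 [630.3 -72.9  55.2  59.1]
disc top0 [630.2 -74.1  52.2  54. ]
  tri [ 0.6323 -0.0748  0.0088] 0.0003
ring w1 [ 624.3 -241.5   59.9   71.3]
ring w2 [ 624.2 -239.8   59.6   74.6]
ring top0 [ 624.  -243.8   58.4   64.1]
  tri [ 0.6262 -0.2464  0.0121] 0.0003
[0.4796503  0.0028981  0.16841968] [-179.80182477    0.32066608    0.33310762]
```

```bash
python3 -m handwheel '{"gripper":[1,1,1,1,1,1],"slide":[[1,0,30],[0,0,30],[0,0,30],[0,0,25],[0,0,0],[0,0,0]],"yaw":[0,0,0,0,0,0]}'
python3 -c "
from workcell import sensors
o=sensors.get_obs();print(o['ee_pos'],o['tcp_rot'])"
```

```text
time: 2.53
ee_pos: [0.4816, 0.0026, 0.0572]
tcp_rot: [-179.8, 0.1, 0.2]
wrist_force: [0.6, 0.1, 1.7]
opening: 0.0853
grasp_force: 0.0
[0.4816004  0.0026365  0.05721383] [-1.79805506e+02  5.02624616e-02  2.33404433e-01]
```

```bash
python3 -m handwheel '{"gripper":[1,1,1,1,1,1,1],"slide":[[2.4,-10.4,0],[0,0,15],[0,0,15],[0,0,13],[0,0,10],[0,0,0],[0,0,0]],"yaw":[0,0,0,0,0,0,0]}'
```

```text
time: 3.12
ee_pos: [0.4851, 0.0086, 0.0045]
tcp_rot: [-179.5, -0.1, 0.8]
wrist_force: [0.5, 0.9, 1.2]
opening: 0.0854
grasp_force: 0.0
```

```bash
python3 -m handwheel '{"gripper":[1,1,1,1],"slide":[[-1,-4.4,2],[0,0,0],[0,0,0],[0,0,0]],"yaw":[0,0,0,0]}'
python3 -m handwheel '{"gripper":[0,-0.3,-0.3,-0.3,-0.3,-0.3,-0.3,-0.3],"slide":[[0,0,0],[0,0,0],[0,0,0],[0,0,0],[0,0,0],[0,0,0],[0,0,0],[0,0,0]],"yaw":[0,0,0,0,0,0,0,0]}' 40
```

```text
time: 3.45
ee_pos: [0.4838, 0.0107, 0.0019]
tcp_rot: [-179.4, -0.0, 0.9]
wrist_force: [0.6, 0.7, -0.0]
opening: 0.0857
grasp_force: 0.0
time: 4.12
ee_pos: [0.4837, 0.0108, 0.0018]
tcp_rot: [-179.4, -0.0, 0.9]
wrist_force: [-1.8, 1.8, 5.9]
opening: 0.0485
grasp_force: 41.9
```

```bash
python3 -m handwheel '{"gripper":[-0.3,-0.3,-0.3,-0.3,-0.3,-0.3,-0.3,-0.3],"slide":[[0,0,-10],[0,0,-25],[0,0,-25],[0,0,-25],[-5,-30,-10],[-5,-30,0],[-5,-30,0],[-5,-30,0]],"yaw":[0,0,0,0,0,0,0,0]}'
python3 -m handwheel '{"gripper":[-0.3,-0.3,-0.3,-0.3,-0.3],"slide":[[-3,-30,0],[0,-20,0],[0,-10,0],[0,0,0],[0,0,0]],"yaw":[0,0,0,0,0]}'
```

```text
time: 4.78
ee_pos: [0.4606, 0.0653, 0.0982]
tcp_rot: [-176.6, 0.2, 6.0]
wrist_force: [-1.0, -0.9, -3.0]
opening: 0.0479
grasp_force: 43.0
time: 5.2
ee_pos: [0.4566, 0.0905, 0.1035]
tcp_rot: [-175.3, 0.1, 8.4]
wrist_force: [-1.0, -0.5, -3.7]
opening: 0.0481
grasp_force: 43.1
```

```bash
python3 -c "
from workcell import sensors
o=sensors.get_obs()
for k in ('q','qd','joint_efforts','ee_pos','tcp_rot'): print(k,o[k].round(3))"; python3 -m handwheel '{"gripper":[-0.3,-0.3,-0.3,-0.3,-0.3,-0.3],"slide":[[0,0,0],[0,0,0],[0,0,0],[0,0,0],[0,0,0],[0,0,0]],"yaw":[0,0,0,0,0,0]}'; python3 -c "
from workcell import sensors
o=sensors.get_obs()
for k in ('q','qd','joint_efforts','ee_pos','tcp_rot'): print(k,o[k].round(3))"
```

```text
q [  8.319  -7.22  -16.161  81.119   4.733 179.941]
qd [-0.72   0.009 -0.035  0.18  -0.151  0.027]
joint_efforts [ 6.2000e-01 -4.0884e+01  4.8953e+01  2.8000e-02  4.4000e-01 -0.0000e+00]
ee_pos [0.457 0.091 0.103]
tcp_rot [-1.75267e+02  5.60000e-02  8.37800e+00]
time: 5.7
ee_pos: [0.4566, 0.0903, 0.1037]
tcp_rot: [-175.3, 0.0, 8.3]
wrist_force: [0.9, -0.6, -4.9]
opening: 0.0483
grasp_force: 43.1
q [  8.28   -7.243 -16.158  81.132   4.75  179.944]
qd [ 0.2    0.011 -0.016 -0.01  -0.008 -0.015]
joint_efforts [-3.6000e-02 -4.0703e+01  4.8938e+01  9.0000e-03  3.5700e-01 -0.0000e+00]
ee_pos [0.457 0.09  0.104]
tcp_rot [-1.7525e+02  4.3000e-02  8.3360e+00]
```

Joint 6 hit its 180° stop (q6 = q1 + 180 - yaw), which held back y and tilted the tool. I'll turn to about 45° world yaw to free it.

```bash
python3 -m handwheel '{"gripper":[-0.3,-0.3,-0.3,-0.3,-0.3,-0.3,-0.3,-0.3],"slide":[[0,0,0],[0,0,0],[0,0,0],[0,0,0],[0,0,0],[0,0,0],[0,0,0],[0,0,0]],"yaw":[-0.107,-0.107,-0.107,-0.107,-0.107,-0.107,0,0]}'
cat > go.py <<'E'
import sys,numpy as np
from workcell import sensors
o=sensors.get_obs(); T=np.array([float(a) for a in sys.argv[1:4]])
from scipy.spatial.transform import Rotation as R
M=R.from_euler("xyz",o["tcp_rot"],degrees=True).as_matrix()
print("pos",o["ee_pos"].round(4),"rot",o["tcp_rot"].round(2),"q",o["q"].round(1)); print("tool mm",(M.T@(T-o["ee_pos"])*1000).round(1))
E
python3 go.py .461 .193 .1
```

```text
time: 6.37
ee_pos: [0.4566, 0.0904, 0.1037]
tcp_rot: [-176.2, -2.8, 44.8]
wrist_force: [-0.2, 0.3, -3.7]
opening: 0.0483
grasp_force: 43.0
pos [0.4566 0.0904 0.1037] rot [-176.16   -2.8    44.85] q [  8.3  -7.2 -16.2  81.1   4.8 143.3]
tool mm [ 75.2 -69.   12.1]
```

The tilt (4.7°) stayed in the commanded pose. The opposite stop (q6 = -180) should tilt the tool the other way, so I'll turn there at this height.

```bash
python3 -m handwheel '{"gripper":[-0.3,-0.3,-0.3,-0.3,-0.3,-0.3,-0.3,-0.3],"slide":[[0,0,0],[0,0,0],[0,0,0],[0,0,0],[0,0,0],[0,0,0],[0,0,0],[0,0,0]],"yaw":[-0.12,-0.12,-0.12,-0.12,-0.12,-0.12,-0.12,-0.12]}' >/dev/null
python3 -m handwheel '{"gripper":[-0.3,-0.3,-0.3,-0.3,-0.3,-0.3,-0.3,-0.3],"slide":[[0,0,0],[0,0,0],[0,0,0],[0,0,0],[0,0,0],[0,0,0],[0,0,0],[0,0,0]],"yaw":[-0.12,-0.12,-0.12,-0.12,-0.12,-0.12,-0.12,-0.12]}' >/dev/null
python3 -m handwheel '{"gripper":[-0.3,-0.3,-0.3,-0.3,-0.3,-0.3,-0.3,-0.3],"slide":[[0,0,0],[0,0,0],[0,0,0],[0,0,0],[0,0,0],[0,0,0],[0,0,0],[0,0,0]],"yaw":[-0.12,-0.12,-0.12,-0.12,-0.12,-0.12,-0.12,-0.12]}' >/dev/null
python3 -m handwheel '{"gripper":[-0.3,-0.3,-0.3,-0.3,-0.3,-0.3,-0.3,-0.3],"slide":[[0,0,0],[0,0,0],[0,0,0],[0,0,0],[0,0,0],[0,0,0],[0,0,0],[0,0,0]],"yaw":[-0.12,-0.12,-0.12,-0.12,-0.12,-0.12,-0.12,-0.12]}' >/dev/null
python3 -m handwheel '{"gripper":[-0.3,-0.3,-0.3,-0.3,-0.3,-0.3,-0.3,-0.3],"slide":[[0,0,0],[0,0,0],[0,0,0],[0,0,0],[0,0,0],[0,0,0],[0,0,0],[0,0,0]],"yaw":[-0.12,-0.12,-0.12,-0.12,-0.12,-0.12,-0.12,-0.12]}' >/dev/null
python3 -m handwheel '{"gripper":[-0.3,-0.3,-0.3,-0.3,-0.3,-0.3,-0.3,-0.3],"slide":[[0,0,0],[0,0,0],[0,0,0],[0,0,0],[0,0,0],[0,0,0],[0,0,0],[0,0,0]],"yaw":[-0.12,-0.12,-0.12,-0.12,-0.12,-0.12,-0.12,-0.12]}'
python3 go.py .461 .193 .1
```

```text
time: 10.37
ee_pos: [0.4509, 0.1171, 0.1035]
tcp_rot: [-176.6, -0.5, 12.1]
wrist_force: [0.7, 0.2, -4.2]
opening: 0.0486
grasp_force: 43.3
pos [0.4509 0.1171 0.1035] rot [-176.65   -0.48   12.11] q [  12.5   -7.7  -16.5   80.7    3.3 -179.6]
tool mm [ 25.8 -71.7   7.9]
```

```bash
python3 -m handwheel '{"gripper":[-0.3,-0.3,-0.3,-0.3],"slide":[[0,0,0],[0,0,0],[0,0,0],[0,0,0]],"yaw":[-0.12,-0.12,0,0]}'
python3 go.py .461 .193 .1
```

```text
time: 10.7
ee_pos: [0.4285, 0.1792, 0.1037]
tcp_rot: [-179.3, -1.1, 22.1]
wrist_force: [-0.6, -0.8, -3.4]
opening: 0.0479
grasp_force: 43.5
pos [0.4285 0.1792 0.1037] rot [-179.31   -1.1    22.07] q [  22.3   -8.5  -17.2   80.2    0.7 -179.8]
tool mm [35.2 -0.5  4.4]
```

```bash
python3 -m handwheel '{"gripper":[-0.3,-0.3,-0.3,-0.3,-0.3,-0.3,-0.3,-0.3],"slide":[[0,0,0],[0,0,0],[0,0,0],[0,0,0],[0,0,0],[0,0,0],[0,0,0],[0,0,0]],"yaw":[-0.03,0,0.12,0.12,0.12,0.12,0.12,0.12]}'
python3 -m handwheel '{"gripper":[-0.3,-0.3,-0.3,-0.3,-0.3,-0.3],"slide":[[0,0,0],[0,0,0],[0,0,0],[0,0,0],[0,0,0],[0,0,0]],"yaw":[0.12,0.12,0.12,0.12,0,0]}'
python3 go.py .461 .193 .05; python3 shot.py wrist:w3
```

```text
time: 11.37
ee_pos: [0.4266, 0.1838, 0.1036]
tcp_rot: [-179.0, -0.6, -18.6]
wrist_force: [-0.5, 0.3, -3.6]
opening: 0.0481
grasp_force: 43.6
time: 11.87
ee_pos: [0.4265, 0.1841, 0.1036]
tcp_rot: [-178.8, -0.1, -45.4]
wrist_force: [-0.2, 0.2, -4.5]
opening: 0.0482
grasp_force: 43.6
pos [0.4265 0.1841 0.1036] rot [-1.7884e+02 -1.0000e-01 -4.5450e+01] q [  23.1   -8.5  -17.2   80.2    0.3 -111.4]
tool mm [ 17.8 -29.8  54.3]
```

View pics/w3.png

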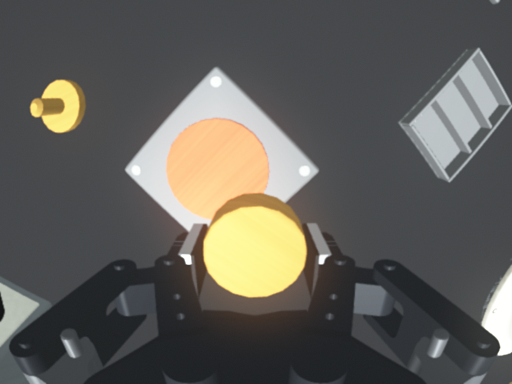

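The view shows the electrode held at (255,245), the copper plate at (218,168) and the stemmed electrode at (63,106). I'll measure the offset in the hand and the plate again.

```bash
cat > wm.py <<'E'
# usage: wm.py shot kind u v w z   -> ellipse centre on plane z
import sys; from h import *
def m(shot,kind,u,v,w,z,fish=True):
    c=dict(np.load(f"pics/{shot}.npz")); hh=cv2.cvtColor(c["img"],cv2.COLOR_RGB2HSV)
    f={"b":brass,"c":copper,"w":lambda h:white(h,225),"s":lambda h:white(h,140)}[kind]
    q=blob(c,f(hh),(u,v,w)); q=cv2.convexHull(q)
    P=np.array([plane(c,p,z,fish)[:2]*1000 for p in q[:,0].astype(float)],np.float32)
    return np.round(cv2.fitEllipse(P)[0]+cv2.fitEllipse(P)[1],1)
if __name__=="__main__": a=sys.argv; print(a[1:3],m(a[1],a[2],*map(int,a[3:6]),float(a[6]),a[1][0]=="w"))
E
python3 wm.py w3 c 218 168 60 .018; python3 wm.py w3 b 255 245 62 .124;python3 wm.py w3 b 63 106 50 .006
```

```text
['w3', 'b'] [427.5 181.8  48.   52.6]
['w3', 'b'] [617.9 260.2  50.4  72.2]Traceback (most recent call last):
  File "wm.py", line 9, in <module>
    if __name__=="__main__": a=sys.argv; print(a[1:3],m(a[1],a[2],*map(int,a[3:6]),float(a[6]),a[1][0]=="w"))
                                                      ~^^^^^^^^^^^^^^^^^^^^^^^^^^^^^^^^^^^^^^^^^^^^^^^^^^^^^
  File "wm.py", line 8, in m
    return np.round(cv2.fitEllipse(P)[0]+cv2.fitEllipse(P)[1],1)
                    ~~~~~~~~~~~~~~^^^
cv2.error: OpenCV(4.12.0) /io/opencv/modules/imgproc/src/shapedescr.cpp:361: error: (-201:Incorrect size of input array) There should be at least 5 points to fit the ellipse in function 'fitEllipseNoDirect'
```

```bash
python3 -m handwheel '{"gripper":[-0.3,-0.3,-0.3,-0.3,-0.3,-0.3],"slide":[[9,-15,0],[9,-15,0],[0,0,20],[0,0,20],[0,0,0],[0,0,0]],"yaw":[0,0,0,0,0,0]}'
python3 go.py .461 .193 .022; python3 shot.py wrist:w4; sed -i 's/h\[...,0\]<14/h[...,0]<16/' h.py;  python3 wm.py w4 b 255 245 62 .084;python3 wm.py w3 c 218 168 60 .018
```

```text
time: 12.42
ee_pos: [0.4601, 0.1929, 0.0636]
tcp_rot: [-179.0, -0.0, -45.4]
wrist_force: [0.1, 0.9, -3.5]
opening: 0.0483
grasp_force: 43.7
pos [0.4601 0.1929 0.0636] rot [-1.7897e+02 -4.0000e-02 -4.5450e+01] q [  22.5   -2.9  -16.5   75.4    0.3 -112. ]
tool mm [ 0.5  0.  41.6]
['w4', 'b'] [460.8 191.7  48.7  49. ]
['w3', 'c'] [422.8 205.3  31.3  53.6]
```

Aligned well. Going down gently.

```bash
python3 -m handwheel '{"gripper":[-0.3,-0.3,-0.3,-0.3,-0.3,-0.3,-0.3],"slide":[[0,0,15],[0,0,12],[0,0,8],[0,0,4],[0,0,2],[0,0,0],[0,0,0]],"yaw":[0,0,0,0,0,0,0]}'
python3 -m handwheel '{"gripper":[-0.3,-0.3,-0.3],"slide":[[0,0,1],[0,0,1],[0,0,0]],"yaw":[0,0,0]}'
```

```text
time: 13.05
ee_pos: [0.4617, 0.194, 0.0238]
tcp_rot: [-178.8, -0.1, -45.5]
wrist_force: [0.3, 0.5, -3.7]
opening: 0.0481
grasp_force: 43.7
time: 13.3
ee_pos: [0.4616, 0.194, 0.0214]
tcp_rot: [-178.8, -0.1, -45.5]
wrist_force: [-0.7, -0.3, -4.5]
opening: 0.048
grasp_force: 43.7
```

```bash
python3 -m handwheel '{"gripper":[-0.3,-0.3,-0.3,-0.3],"slide":[[0,0,0.8],[0,0,0.8],[0,0,0],[0,0,0]],"yaw":[0,0,0,0]}'
```

```text
time: 13.63
ee_pos: [0.4617, 0.194, 0.0201]
tcp_rot: [-178.8, -0.1, -45.5]
wrist_force: [-1.7, -0.5, 1.7]
opening: 0.0481
grasp_force: 44.3
```

```bash
python3 -m handwheel '{"gripper":[0.3,0.3,0.6,1,1,1,1],"slide":[[0,0,0],[0,0,0],[0,0,0],[0,0,0],[0,0,0],[0,0,0],[0,0,0]],"yaw":[0,0,0,0,0,0,0]}'
python3 -m handwheel '{"gripper":[1,1,1,1,1,1,1],"slide":[[0,0,-20],[0,0,-30],[0,0,-35],[0,0,-35],[0,0,0],[0,0,0],[0,0,0]],"yaw":[0,0,0,0,0,0,0]}'
python3 go.py .630 -.0735 .14; python3 shot.py wrist:w5 top:top5; python3 wm.py top5 b 178 236 24 .040
```

```text
time: 14.22
ee_pos: [0.4616, 0.194, 0.0197]
tcp_rot: [-178.8, -0.1, -45.5]
wrist_force: [-1.0, 0.5, 0.1]
opening: 0.0849
grasp_force: 0.0
time: 14.8
ee_pos: [0.4596, 0.1923, 0.1391]
tcp_rot: [-178.9, -0.1, -45.5]
wrist_force: [-0.3, -0.4, -0.4]
opening: 0.0855
grasp_force: 0.0
pos [0.4596 0.1923 0.1391] rot [-1.7886e+02 -9.0000e-02 -4.5540e+01] q [  22.5   -4.1   -9.2   83.7    0.3 -111.9]
tool mm [309.1  64.5  -1.7]
['top5', 'b'] [460.8 190.1  45.8  50.7]
```

View pics/w5.png

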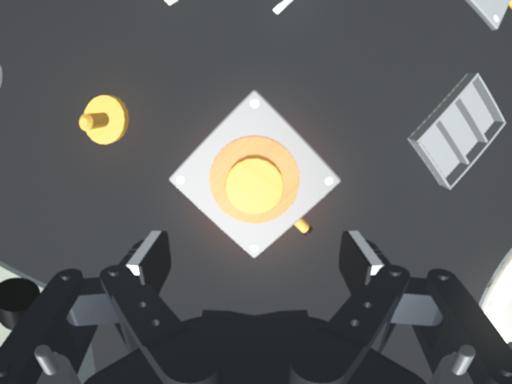

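The electrode (255,186) stands on the plate (255,180). The 6 px offset should be mostly height parallax, which I'll check in numbers.

Run:
```python
from wm import *
print(m("w5","b",255,186,40,.040))
import h
c=dict(np.load("pics/w5.npz"));hh=cv2.cvtColor(c["img"],cv2.COLOR_RGB2HSV)
k=((copper(hh)|brass(hh))).astype(np.uint8); k[:,:205]=0;k[:,302:]=0;k[226:]=0;k[:130]=0
q=max(cv2.findContours(k,0,1)[0],key=cv2.contourArea);q=cv2.convexHull(q)
P=np.array([plane(c,p,.018,True)[:2]*1000 for p in q[:,0].astype(float)],np.float32);print(cv2.fitEllipse(P))
c=dict(np.load("pics/top5.npz"));hh=cv2.cvtColor(c["img"],cv2.COLOR_RGB2HSV)
print(hh[236,178],hh[236,190:200])
```

```text
[459.4 195.5  51.1  58.1]
((461.5904235839844, 192.4780731201172), (47.45918655395508, 50.03418731689453), 94.24002838134766)
[ 22 134 220] [[ 13 134 183]
 [ 12 131 227]
 [ 12 133 223]
 [ 11 126 224]
 [ 11 127 223]
 [ 11 128 223]
 [ 11 130 224]
 [ 11 133 215]
 [  6  70 172]
 [108  17 179]]
```

Placed to within about 3 mm. Next is the ceramic disc.

```bash
python3 -m handwheel '{"gripper":[1,1,1,1,1,1,1,1],"slide":[[25,5,0],[31,6.5,0],[31,6.5,0],[31,6.5,0],[31,6.5,0],[31,6.5,0],[31,6.5,0],[31,6.5,0]],"yaw":[0,0,0,0,0,0,0,0]}'
python3 -m handwheel '{"gripper":[1,1,1,1,1],"slide":[[31,6.5,0],[31,6.5,0],[6,1,0],[0,0,0],[0,0,0]],"yaw":[0,0,0,0,0]}'
python3 shot.py wrist:w6; python3 go.py .630 -.0735 .04
```

```text
time: 15.57
ee_pos: [0.5931, -0.0172, 0.1374]
tcp_rot: [-178.9, 0.0, -45.5]
wrist_force: [-0.1, 0.6, 0.4]
opening: 0.0852
grasp_force: 0.0
time: 15.98
ee_pos: [0.6301, -0.074, 0.1374]
tcp_rot: [-178.9, 0.0, -45.6]
wrist_force: [0.8, 0.6, 0.2]
opening: 0.0854
grasp_force: 0.0
pos [ 0.63   -0.0734  0.1379] rot [-178.9     0.    -45.53] q [  -7.    15.    11.2   85.5    0.9 -141.5]
tool mm [ 0.1  2.  97.9]
```

View pics/w6.png

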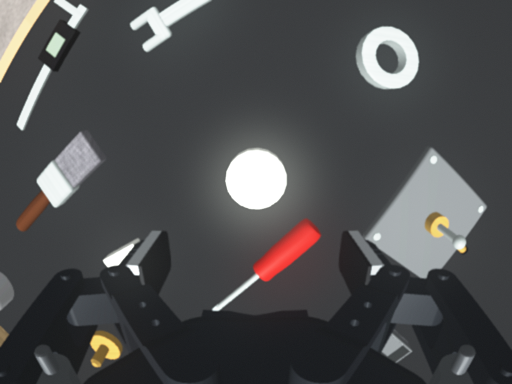

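The disc is centred at (256,179). The screwdriver handle, nearest at (318,230), lies about 40 mm behind the finger line and clears. The ring is at (388,58).

```bash
python3 wm.py w6 w 256 179 40 .014; python3 wm.py w6 s 388 58 40 .018
python3 -m handwheel '{"gripper":[1,1,1,1,1,1,1,1],"slide":[[0,2,25],[0,0,30],[0,0,30],[0,0,25],[0,0,15],[0,0,8],[0,0,0],[0,0,0]],"yaw":[0,0,0,0,0,0,0,0]}'; python3 go.py .630 -.0735 .000
```

```text
['w6', 'w'] [631.2 -73.9  56.1  56.4]
['w6', 's'] [ 626.6 -244.1   60.    66.5]
time: 16.7
ee_pos: [0.6314, -0.073, 0.0066]
tcp_rot: [-178.8, -0.1, -45.5]
wrist_force: [-0.6, 0.1, 0.6]
opening: 0.0855
grasp_force: 0.0
pos [ 0.6314 -0.073   0.0066] rot [-1.7882e+02 -1.1000e-01 -4.5490e+01] q [  -7.    17.3   -0.7   71.3    0.9 -141.5]
tool mm [-0.6  1.5  6.6]
```

```bash
python3 -m handwheel '{"gripper":[1,1,1],"slide":[[0,0,3],[0,0,2.5],[0,0,0]],"yaw":[0,0,0]}'
python3 -m handwheel '{"gripper":[0,-0.3,-0.3,-0.3,-0.3,-0.3,-0.3,-0.3],"slide":[[0,0,0],[0,0,0],[0,0,0],[0,0,0],[0,0,0],[0,0,0],[0,0,0],[0,0,0]],"yaw":[0,0,0,0,0,0,0,0]}' 30
python3 go.py .630 -.0735 .000
```

```text
time: 16.95
ee_pos: [0.6318, -0.0736, 0.0009]
tcp_rot: [-178.8, -0.1, -45.5]
wrist_force: [0.0, -0.7, -0.5]
opening: 0.0852
grasp_force: 0.0
time: 17.62
ee_pos: [0.6318, -0.0737, 0.0009]
tcp_rot: [-178.8, -0.1, -45.5]
wrist_force: [-1.1, -0.4, 6.3]
opening: 0.0535
grasp_force: 31.8
pos [ 0.6318 -0.0737  0.0009] rot [-1.7881e+02 -1.3000e-01 -4.5540e+01] q [  -7.    17.5   -1.    70.6    0.9 -141.5]
tool mm [-1.4  1.2  0.9]
```

```bash
python3 -m handwheel '{"gripper":[-0.3,-0.3,-0.3,-0.3,-0.3,-0.3,-0.3,-0.3],"slide":[[0,0,-10],[0,0,-30],[0,0,-35],[0,0,-35],[-25,-5,-28],[-31,-6.5,0],[-31,-6.5,0],[-31,-6.5,0]],"yaw":[0,0,0,0,0,0,0,0]}'
python3 -m handwheel '{"gripper":[-0.3,-0.3,-0.3,-0.3,-0.3,-0.3,-0.3,-0.3],"slide":[[-31,-6.5,0],[-31,-6.5,0],[-31,-6.5,0],[-31,-6.5,0],[-31,-6.5,0],[-25,-5,0],[-10,-2,0],[0,0,0]],"yaw":[0,0,0,0,0,0,0,0]}'
python3 -m handwheel '{"gripper":[-0.3,-0.3],"slide":[[0,0,0],[0,0,0]],"yaw":[0,0]}'
python3 go.py .461 .193 .07
```

```text
time: 18.28
ee_pos: [0.5634, 0.0266, 0.1394]
tcp_rot: [-178.8, -0.1, -45.6]
wrist_force: [0.3, 1.1, -0.9]
opening: 0.0538
grasp_force: 32.4
time: 18.95
ee_pos: [0.4582, 0.1906, 0.1395]
tcp_rot: [-178.8, -0.1, -45.4]
wrist_force: [-0.1, 0.5, -1.5]
opening: 0.0535
grasp_force: 32.3
time: 19.12
ee_pos: [0.4597, 0.1885, 0.1392]
tcp_rot: [-178.8, -0.1, -45.6]
wrist_force: [-1.0, 0.2, -1.4]
opening: 0.0535
grasp_force: 32.3
pos [0.4597 0.1885 0.1392] rot [-1.7885e+02 -1.1000e-01 -4.5570e+01] q [  22.1   -4.3   -9.4   83.8    0.3 -112.3]
tool mm [-2.4 -2.6 69.2]
```

```bash
python3 -m handwheel '{"gripper":[-0.3,-0.3,-0.3,-0.3,-0.3,-0.3],"slide":[[-2.4,-2.6,20],[0,0,25],[0,0,20],[0,0,4],[0,0,0],[0,0,0]],"yaw":[0,0,0,0,0,0]}'
python3 go.py .461 .193 .042; python3 shot.py wrist:w7; python3 wm.py w7 w 255 240 70 .084
```

```text
time: 19.62
ee_pos: [0.4611, 0.1931, 0.071]
tcp_rot: [-178.8, -0.1, -45.6]
wrist_force: [1.3, -0.6, -0.3]
opening: 0.0537
grasp_force: 32.3
pos [0.4611 0.1931 0.071 ] rot [-1.7882e+02 -1.0000e-01 -4.5600e+01] q [  22.5   -3.1  -15.8   76.1    0.3 -111.9]
tool mm [-0.1  0.8 29. ]
['w7', 'w'] [460.5 193.6  55.   55.6]
```

View pics/w7.png

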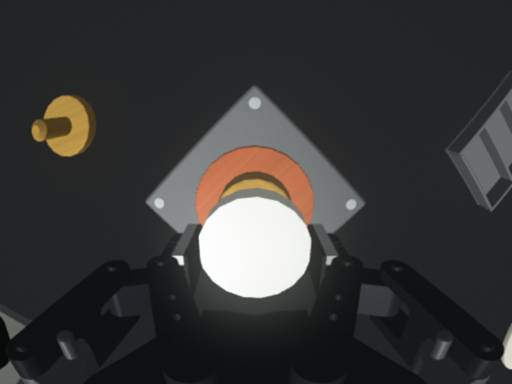

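The disc (255,246) is in line above the electrode and copper plate (column 255). Lowering.

```bash
python3 -m handwheel '{"gripper":[-0.3,-0.3,-0.3,-0.3,-0.3,-0.3,-0.3],"slide":[[0,0,12],[0,0,8],[0,0,4],[0,0,2],[0,0,1],[0,0,0],[0,0,0]],"yaw":[0,0,0,0,0,0,0]}'
python3 -m handwheel '{"gripper":[-0.3,-0.3,-0.3],"slide":[[0,0,0.8],[0,0,0],[0,0,0]],"yaw":[0,0,0]}'
```

```text
time: 20.25
ee_pos: [0.4611, 0.1941, 0.0434]
tcp_rot: [-178.8, -0.1, -45.5]
wrist_force: [0.7, 0.2, -0.9]
opening: 0.0534
grasp_force: 32.3
time: 20.5
ee_pos: [0.4611, 0.194, 0.0425]
tcp_rot: [-178.8, -0.1, -45.5]
wrist_force: [-0.1, -0.3, -1.2]
opening: 0.0539
grasp_force: 32.3
```

```bash
python3 -m handwheel '{"gripper":[-0.3,-0.3,-0.3],"slide":[[0,0,0.7],[0,0,0],[0,0,0]],"yaw":[0,0,0]}'
python3 -m handwheel '{"gripper":[-0.3,-0.3,-0.3],"slide":[[0,0,0.6],[0,0,0],[0,0,0]],"yaw":[0,0,0]}'
```

```text
time: 20.75
ee_pos: [0.461, 0.194, 0.0417]
tcp_rot: [-178.8, -0.1, -45.5]
wrist_force: [-0.5, -0.3, -2.4]
opening: 0.0532
grasp_force: 32.3
time: 21.0
ee_pos: [0.461, 0.194, 0.0411]
tcp_rot: [-178.8, -0.1, -45.5]
wrist_force: [0.7, 0.6, -0.8]
opening: 0.0533
grasp_force: 32.3
```

```bash
python3 -m handwheel '{"gripper":[-0.3,-0.3,-0.3],"slide":[[0,0,0.6],[0,0,0],[0,0,0]],"yaw":[0,0,0]}'
python3 -m handwheel '{"gripper":[0.3,0.3,0.6,1,1,1,1],"slide":[[0,0,0],[0,0,0],[0,0,0],[0,0,0],[0,0,0],[0,0,0],[0,0,0]],"yaw":[0,0,0,0,0,0,0]}'
python3 -m handwheel '{"gripper":[1,1,1,1,1,1,1],"slide":[[0,0,-20],[0,0,-30],[0,0,-35],[0,0,-15],[0,0,0],[0,0,0],[0,0,0]],"yaw":[0,0,0,0,0,0,0]}'
python3 go.py .611 .254 .14; python3 shot.py wrist:w8 top:top8; python3 wm.py top8 w 178 236 24 .056;  python3 wm.py w8 w 255 186 60 .056
```

```text
time: 21.25
ee_pos: [0.4611, 0.194, 0.0409]
tcp_rot: [-178.8, -0.1, -45.5]
wrist_force: [-1.9, -0.6, 3.5]
opening: 0.0536
grasp_force: 32.8
time: 21.83
ee_pos: [0.461, 0.194, 0.0405]
tcp_rot: [-178.8, -0.1, -45.5]
wrist_force: [-0.5, -0.1, 0.8]
opening: 0.0854
grasp_force: 0.0
time: 22.42
ee_pos: [0.4591, 0.1926, 0.1394]
tcp_rot: [-178.9, -0.1, -45.5]
wrist_force: [-0.5, 1.0, 0.1]
opening: 0.0852
grasp_force: 0.0
pos [0.4591 0.1926 0.1394] rot [-1.789e+02 -7.000e-02 -4.554e+01] q [  22.6   -4.1   -9.2   83.8    0.3 -111.9]
tool mm [  62.5 -151.4    2.4]
['top8', 'w'] [462.9 188.1  41.4  55.2]
['w8', 'w'] [466.3 187.8  99.5 107.1]
```

View pics/w8.png

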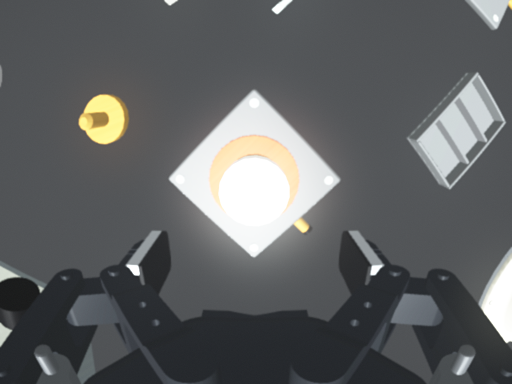

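The disc rests at (254,191) on the electrode. The stemmed electrode (105,119) is next, gripped by its stem.

```bash
python3 - <<'E'
import wm; from wm import *
wm.white=lambda h,lo:(h[...,1]<25)&(h[...,2]>250)
print(m("w8","w",254,191,42,.056))
E
python3 -m handwheel '{"gripper":[1,1,1,1,1,1,1,1],"slide":[[10,-25,0],[13,-31,0],[13,-31,0],[13,-31,0],[13,-31,0],[0,0,0],[0,0,0],[0,0,0]],"yaw":[0,0,0,0,0,0,0,0]}'
python3 go.py .611 .254 .14; python3 shot.py wrist:w9
```

```text
[461.7 194.8  56.1  61.1]
time: 23.18
ee_pos: [0.6085, 0.2526, 0.1421]
tcp_rot: [-179.0, -0.0, -45.5]
wrist_force: [-0.6, -0.2, 0.4]
opening: 0.0859
grasp_force: 0.0
pos [0.6085 0.2526 0.1421] rot [-1.7898e+02 -3.0000e-02 -4.5540e+01] q [  22.4   18.3   15.7   86.4    0.4 -112.1]
tool mm [ 0.7 -2.8  2.2]
```

View pics/w9.png

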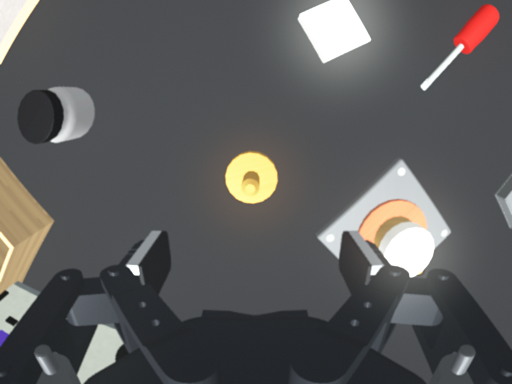

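The flange is at (251,178) with the stem tip near (251,187). The stack stands clear at the right (405,245).

```bash
python3 wm.py w9 b 251 178 40 .012; python3 -c "
from h import *
c=dict(np.load('pics/w9.npz'));print(plane(c,(251,186),.047,True))"
python3 -m handwheel '{"gripper":[1,1,1,1,1,1],"slide":[[0.7,-2.8,20],[0,0,25],[0,0,15],[0,0,0],[0,0,0],[0,0,0]],"yaw":[0,0,0,0,0,0]}'
python3 go.py .611 .254 .018; python3 shot.py wrist:w10
python3 - <<'E'
from wm import *
c=dict(np.load("pics/w10.npz"));hh=cv2.cvtColor(c["img"],cv2.COLOR_RGB2HSV)
q=blob(c,brass(hh),(252,190,60));print(cv2.boundingRect(q),cv2.fitEllipse(cv2.convexHull(q)))
print(m("w10","b",252,190,60,.012))
E
```

```text
['w9', 'b'] [610.  258.6  18.1  24.4]
[0.61343463 0.25360122 0.047     ]
time: 23.73
ee_pos: [0.6127, 0.2551, 0.0858]
tcp_rot: [-178.7, -0.1, -45.5]
wrist_force: [-0.3, 0.1, 1.5]
opening: 0.0852
grasp_force: 0.0
pos [0.6127 0.2551 0.0858] rot [-1.7871e+02 -1.4000e-01 -4.5540e+01] q [  22.5   18.9   10.2   80.1    0.3 -112. ]
tool mm [-0.6  3.5 67.7]
(244, 188, 23, 28) ((255.29005432128906, 203.89559936523438), (22.617610931396484, 33.099693298339844), 1.9211575984954834)
[609.2 259.8  17.4  26.8]
```

```bash
sed -i 's/(h\[...,0\]>17)&(h\[...,0\]<30)&(h\[...,1\]>120)/(h[...,0]>14)\&(h[...,0]<33)\&(h[...,1]>60)/' h.py; python3 wm.py w9 b 251 178 40 .012;python3 wm.py w10 b 252 190 60 .012
python3 -c "
import cv2;i=cv2.imread('pics/w10.png')[100:300,130:380];cv2.imwrite('pics/w10c.png',cv2.resize(i,None,fx=2,fy=2))"
```

```text
['w9', 'b'] [613.2 255.1  51.1  52.4]
['w10', 'b'] [613.4 255.1  50.7  52.9]
```

View pics/w10c.png

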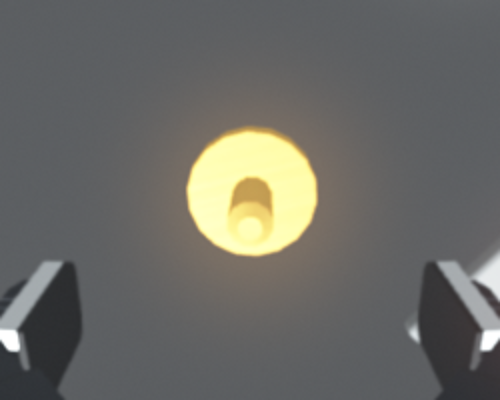

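Two wrist heights agree on (0.6133, 0.2551) for the flange, and the tool is within 1 mm. Descending and gripping the stem.

```bash
python3 -m handwheel '{"gripper":[1,1,1,1,1,1,1],"slide":[[0.5,0,20],[0,0,20],[0,0,15],[0,0,10],[0,0,3],[0,0,0],[0,0,0]],"yaw":[0,0,0,0,0,0,0]}'
python3 go.py .6133 .2551 .018
```

```text
time: 24.37
ee_pos: [0.6146, 0.2558, 0.017]
tcp_rot: [-178.8, -0.1, -45.5]
wrist_force: [0.5, 0.8, 0.1]
opening: 0.0855
grasp_force: 0.0
pos [0.6146 0.2558 0.017 ] rot [-1.7875e+02 -1.3000e-01 -4.5540e+01] q [  22.4   20.6    4.7   72.9    0.4 -112. ]
tool mm [-0.4  1.4 -1. ]
```

```bash
python3 -m handwheel '{"gripper":[0.5,0,-0.5,-0.7,-0.9,-0.9,-0.9,-0.9],"slide":[[0,1.2,-2],[0,0,0],[0,0,0],[0,0,0],[0,0,0],[0,0,0],[0,0,0],[0,0,0]],"yaw":[0,0,0,0,0,0,0,0]}' 50
python3 -m handwheel '{"gripper":[-0.9,-0.9,-0.9,-0.9],"slide":[[0,0,0],[0,0,0],[0,0,0],[0,0,0]],"yaw":[0,0,0,0]}'; python3 go.py .6133 .2551 .018
```

```text
time: 25.03
ee_pos: [0.6132, 0.2548, 0.0179]
tcp_rot: [-178.8, -0.1, -45.5]
wrist_force: [-0.4, 0.7, 3.3]
opening: 0.0146
grasp_force: 48.7
time: 25.37
ee_pos: [0.6133, 0.2548, 0.0179]
tcp_rot: [-178.8, -0.1, -45.5]
wrist_force: [-0.6, -0.2, 3.4]
opening: 0.0146
grasp_force: 48.9
pos [0.6133 0.2548 0.0179] rot [-1.7882e+02 -1.0000e-01 -4.5540e+01] q [  22.4   20.4    4.6   73.1    0.4 -112. ]
tool mm [-0.2 -0.3 -0.1]
```

```bash
python3 -m handwheel '{"gripper":[-0.9,-0.9,-0.9,-0.9,-0.9,-0.9,-0.9,-0.9],"slide":[[0,0,-8],[0,0,-25],[0,0,-35],[0,0,-35],[0,0,-22],[-6,15,0],[-12,30,0],[-13,30,0]],"yaw":[0,0,0,0,0,0,0,0]}'
python3 -m handwheel '{"gripper":[-0.9,-0.9,-0.9,-0.9,-0.9,-0.9],"slide":[[-13,30,0],[-12,30,0],[-6,14,0],[0,0,0],[0,0,0],[0,0,0]],"yaw":[0,0,0,0,0,0]}'; python3 go.py .4612 .1942 .095; python3 shot.py wrist:w11
```

```text
time: 26.03
ee_pos: [0.5353, 0.2223, 0.1406]
tcp_rot: [-178.9, -0.1, -45.5]
wrist_force: [-0.2, 0.3, -1.6]
opening: 0.0142
grasp_force: 49.5
time: 26.53
ee_pos: [0.462, 0.1932, 0.1397]
tcp_rot: [-178.8, -0.1, -45.5]
wrist_force: [-0.4, 1.0, -2.4]
opening: 0.0144
grasp_force: 49.6
pos [0.462  0.1932 0.1397] rot [-1.7881e+02 -1.1000e-01 -4.5540e+01] q [  22.5   -3.8   -8.9   83.7    0.3 -112. ]
tool mm [-1.3  0.8 44.7]
```

View pics/w11.png

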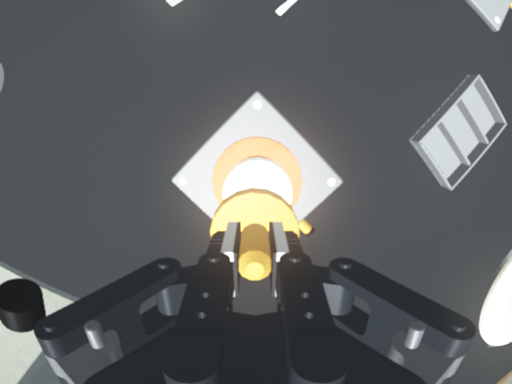

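The stemmed electrode hangs upright with its flange at (255,222) and the disc behind it at (257,188). Lowering.

```bash
python3 -m handwheel '{"gripper":[-0.9,-0.9,-0.9,-0.9,-0.9,-0.9,-0.9],"slide":[[-1,0.8,20],[0,0,20],[0,0,12],[0,0,7],[0,0,3],[0,0,0],[0,0,0]],"yaw":[0,0,0,0,0,0,0]}'; python3 go.py .4612 .1942 .0745
```

```text
time: 27.17
ee_pos: [0.4616, 0.1941, 0.0782]
tcp_rot: [-178.8, -0.1, -45.5]
wrist_force: [-0.1, 0.4, -1.6]
opening: 0.0146
grasp_force: 49.5
pos [0.4616 0.1941 0.0782] rot [-1.788e+02 -1.100e-01 -4.554e+01] q [  22.6   -3.1  -15.1   76.9    0.3 -111.8]
tool mm [-0.3  0.3  3.7]
```

```bash
python3 -m handwheel '{"gripper":[-0.9,-0.9,-0.9,-0.9,-0.9],"slide":[[0,0,1],[0,0,1],[0,0,0.7],[0,0,0],[0,0,0]],"yaw":[0,0,0,0,0]}'
python3 -m handwheel '{"gripper":[-0.9,-0.9,-0.9],"slide":[[0,0,0.6],[0,0,0],[0,0,0]],"yaw":[0,0,0]}'
```

```text
time: 27.58
ee_pos: [0.4612, 0.194, 0.075]
tcp_rot: [-178.8, -0.1, -45.5]
wrist_force: [-0.3, 1.0, -2.4]
opening: 0.0149
grasp_force: 49.6
time: 27.83
ee_pos: [0.4612, 0.194, 0.0742]
tcp_rot: [-178.8, -0.1, -45.5]
wrist_force: [-0.5, -0.5, -2.0]
opening: 0.0144
grasp_force: 49.6
```

```bash
python3 -m handwheel '{"gripper":[-0.9,-0.9,-0.9],"slide":[[0,0,0.6],[0,0,0],[0,0,0]],"yaw":[0,0,0]}'
```

```text
time: 28.08
ee_pos: [0.4613, 0.1941, 0.0738]
tcp_rot: [-178.8, -0.1, -45.5]
wrist_force: [-1.4, -0.5, 0.6]
opening: 0.0147
grasp_force: 49.9
```

```bash
python3 -m handwheel '{"gripper":[-0.4,-0.2,0.3,0.6,1,1,1,1],"slide":[[0,0,0],[0,0,0],[0,0,0],[0,0,0],[0,0,0],[0,0,0],[0,0,0],[0,0,0]],"yaw":[0,0,0,0,0,0,0,0]}'
python3 -m handwheel '{"gripper":[1,1,1,1,1,1,1],"slide":[[0,0,-15],[0,0,-30],[0,0,-30],[0,0,-15],[0,0,0],[0,0,0],[0,0,0]],"yaw":[0,0,0,0,0,0,0]}'
python3 shot.py wrist:w12 top:top12 scene:s12;python3 wm.py w12 b 256 200 50 .068; python3 go.py .626 -.244 .16
python3 -c "
import cv2,numpy as np;a=cv2.imread('pics/w12.png')[80:300,150:370];b=cv2.imread('pics/s12.png')[80:190,200:310];cv2.imwrite('pics/c12.png',np.hstack([a,cv2.resize(b,(220,220))]))"
```

```text
time: 28.75
ee_pos: [0.4612, 0.194, 0.0736]
tcp_rot: [-178.8, -0.1, -45.5]
wrist_force: [-0.7, 0.4, 0.0]
opening: 0.0856
grasp_force: 0.0
time: 29.33
ee_pos: [0.4596, 0.1927, 0.1626]
tcp_rot: [-178.9, -0.1, -45.5]
wrist_force: [0.0, -0.4, -0.4]
opening: 0.0853
grasp_force: 0.0
['w12', 'b'] [469.2 184.8  67.1  70.7]
pos [0.4593 0.1926 0.1623] rot [-1.7894e+02 -5.0000e-02 -4.5540e+01] q [  22.6   -4.    -6.6   86.4    0.3 -111.9]
tool mm [428.4 186.9  -0.7]
```

View pics/c12.png

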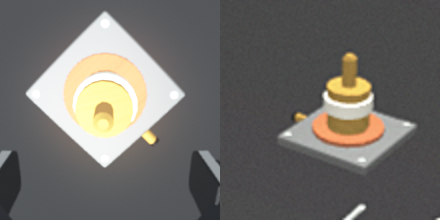

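The stack stands straight: electrode, disc and stemmed electrode concentric in the left crop at about (103,97) and upright in the right one. Last piece: the ring.

```bash
python3 -m handwheel '{"gripper":[1,1,1,1,1,1,1,1],"slide":[[20,9,0],[30,13,0],[31,13.5,0],[31,13.5,0],[31,13.5,0],[31,13.5,0],[31,13.5,0],[31,13.5,0]],"yaw":[0,0,0,0,0,0,0,0]}'
python3 -m handwheel '{"gripper":[1,1,1,1,1,1,1,1],"slide":[[31,13.5,0],[31,13.5,0],[31,13.5,0],[31,13.5,0],[31,13.5,0],[31,13.5,0],[6,3,0],[0,0,0]],"yaw":[0,0,0,0,0,0,0,0]}'
python3 -m handwheel '{"gripper":[1,1,1,1],"slide":[[0,0,20],[0,0,0],[0,0,0],[0,0,0]],"yaw":[0,0,0,0]}'
python3 shot.py wrist:w13; python3 wm.py w13 s 256 179 60 .02; python3 go.py .626 -.2445 .04
```

```text
time: 30.15
ee_pos: [0.5516, -0.0494, 0.161]
tcp_rot: [-178.9, -0.0, -45.5]
wrist_force: [0.5, 1.7, 0.6]
opening: 0.0854
grasp_force: 0.0
time: 30.82
ee_pos: [0.6259, -0.2456, 0.1584]
tcp_rot: [-178.9, 0.0, -45.7]
wrist_force: [-0.1, 0.0, 0.7]
opening: 0.0855
grasp_force: 0.0
time: 31.15
ee_pos: [0.6262, -0.2423, 0.1411]
tcp_rot: [-178.8, -0.1, -45.5]
wrist_force: [-0.2, 0.4, 0.8]
opening: 0.0853
grasp_force: 0.0
['w13', 's'] [ 626.6 -246.7   60.2   61.7]
pos [ 0.6265 -0.2425  0.1416] rot [-1.7882e+02 -1.3000e-01 -4.5490e+01] q [ -21.6   20.6   18.5   87.3    1.  -156.1]
tool mm [  0.8   3.9 101.5]
```

View pics/w13.png

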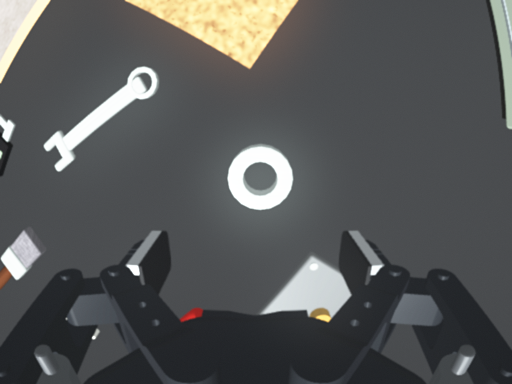

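The ring is at (260,177). The point stand's corner (313,262) and rod are well behind the finger line.

```bash
python3 -m handwheel '{"gripper":[1,1,1,1,1,1],"slide":[[2,3,20],[0,0,25],[0,0,15],[0,0,0],[0,0,0],[0,0,0]],"yaw":[0,0,0,0,0,0]}'
python3 shot.py wrist:w14; python3 wm.py w14 s 258 188 70 .02; python3 go.py .6266 -.2465 .003
```

```text
time: 31.7
ee_pos: [0.6273, -0.2461, 0.0825]
tcp_rot: [-178.8, -0.2, -45.5]
wrist_force: [-0.7, -0.3, 0.0]
opening: 0.0853
grasp_force: 0.0
['w14', 's'] [ 626.9 -246.9   59.7   62.4]
pos [ 0.6275 -0.2462  0.0827] rot [-178.77   -0.24  -45.53] q [ -21.9   21.    12.5   80.9    1.  -156.3]
tool mm [-0.7  2.5 79.6]
```

```bash
python3 -m handwheel '{"gripper":[1,1,1,1,1,1,1,1],"slide":[[0,2,25],[0,0,25],[0,0,15],[0,0,8],[0,0,4],[0,0,2],[0,0,0],[0,0,0]],"yaw":[0,0,0,0,0,0,0,0]}'; python3 go.py .6268 -.2468 .003
```

```text
time: 32.42
ee_pos: [0.6272, -0.2467, 0.0029]
tcp_rot: [-178.8, -0.2, -45.5]
wrist_force: [-0.4, -0.6, 0.2]
opening: 0.0853
grasp_force: 0.0
pos [ 0.6272 -0.2467  0.0029] rot [-178.79   -0.19  -45.54] q [ -21.9   22.7    5.9   72.5    1.  -156.4]
tool mm [-0.2  0.3 -0.1]
```

```bash
python3 -m handwheel '{"gripper":[0,-0.3,-0.3,-0.3,-0.3,-0.3,-0.3,-0.3],"slide":[[0,0,0],[0,0,0],[0,0,0],[0,0,0],[0,0,0],[0,0,0],[0,0,0],[0,0,0]],"yaw":[0,0,0,0,0,0,0,0]}' 40; python3 go.py .6268 -.2468 .003
python3 -m handwheel '{"gripper":[-0.3,-0.3,-0.3,-0.3,-0.3,-0.3,-0.3,-0.3],"slide":[[0,0,-8],[0,0,-25],[0,0,-35],[0,0,-35],[0,0,-35],[0,0,-22],[-15,-7,0],[-30,-13,0]],"yaw":[0,0,0,0,0,0,0,0]}'
python3 -m handwheel '{"gripper":[-0.3,-0.3,-0.3,-0.3,-0.3,-0.3,-0.3,-0.3],"slide":[[-30,-13.5,0],[-31,-13.5,0],[-31,-13.5,0],[-31,-13.5,0],[-31,-13.5,0],[-31,-13.5,0],[-31,-13.5,0],[-31,-13.5,0]],"yaw":[0,0,0,0,0,0,0,0]}'
python3 -m handwheel '{"gripper":[-0.3,-0.3,-0.3,-0.3,-0.3,-0.3,-0.3,-0.3],"slide":[[-31,-13.5,0],[-31,-13.5,0],[-31,-13.5,0],[-25,-11,0],[-15,-7,0],[0,0,0],[0,0,0],[0,0,0]],"yaw":[0,0,0,0,0,0,0,0]}'; python3 go.py .4612 .194 .12
```

```text
time: 33.08
ee_pos: [0.627, -0.2466, 0.0029]
tcp_rot: [-178.8, -0.2, -45.5]
wrist_force: [-0.4, 0.9, 7.0]
opening: 0.059
grasp_force: 42.3
pos [ 0.627  -0.2466  0.0029] rot [-178.79   -0.18  -45.54] q [ -21.9   22.6    5.8   72.5    1.  -156.4]
tool mm [-0.   0.2 -0.1]
time: 33.75
ee_pos: [0.6077, -0.2045, 0.1634]
tcp_rot: [-178.8, -0.3, -45.7]
wrist_force: [0.6, 1.6, -3.7]
opening: 0.0585
grasp_force: 44.0
time: 34.42
ee_pos: [0.5097, 0.0508, 0.1639]
tcp_rot: [-178.8, -0.1, -45.6]
wrist_force: [1.2, -0.1, -2.0]
opening: 0.0585
grasp_force: 44.0
time: 35.08
ee_pos: [0.4594, 0.185, 0.1647]
tcp_rot: [-178.8, -0.1, -45.5]
wrist_force: [0.5, -0.9, -2.0]
opening: 0.059
grasp_force: 44.0
pos [0.4594 0.185  0.1647] rot [-1.7885e+02 -1.1000e-01 -4.5530e+01] q [  21.7   -4.5   -6.8   86.6    0.3 -112.7]
tool mm [-5.3 -6.7 44.8]
```

```bash
python3 -m handwheel '{"gripper":[-0.3,-0.3,-0.3,-0.3,-0.3],"slide":[[-5.3,-6.7,10],[0,0,15],[0,0,0],[0,0,0],[0,0,0]],"yaw":[0,0,0,0,0]}'; python3 go.py .4612 .194 .09; python3 shot.py wrist:w15;  python3 wm.py w15 s 256 245 75 .155
```

```text
time: 35.5
ee_pos: [0.461, 0.1939, 0.1398]
tcp_rot: [-178.8, -0.1, -45.6]
wrist_force: [-0.6, 0.0, -2.0]
opening: 0.0585
grasp_force: 44.1
pos [0.461  0.1939 0.1398] rot [-1.7885e+02 -9.0000e-02 -4.5590e+01] q [  22.6   -3.8   -8.9   83.8    0.3 -111.8]
tool mm [-0.   0.8 49.8]
['w15', 's'] [459.8 194.7  59.7  60.1]
```

View pics/w15.png

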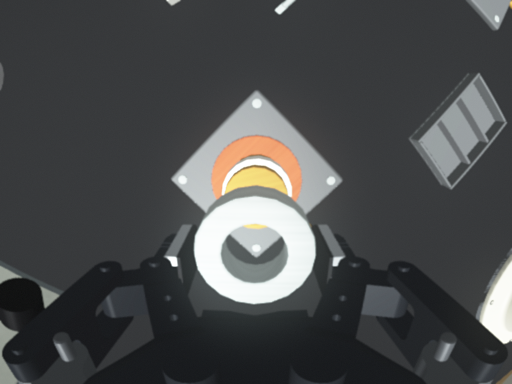

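The held ring (255,247) is in line with the stack at column 257. Lowering over the stem.

```bash
python3 -m handwheel '{"gripper":[-0.3,-0.3,-0.3,-0.3,-0.3,-0.3,-0.3,-0.3],"slide":[[1,0.5,10],[0,0,15],[0,0,10],[0,0,10],[0,0,10],[0,0,5],[0,0,0],[0,0,0]],"yaw":[0,0,0,0,0,0,0,0]}'; python3 go.py .462 .194 .071
```

```text
time: 36.22
ee_pos: [0.462, 0.1939, 0.0796]
tcp_rot: [-178.9, -0.1, -45.5]
wrist_force: [0.5, 0.2, -3.0]
opening: 0.0589
grasp_force: 44.1
pos [0.462  0.1939 0.0796] rot [-1.7885e+02 -9.0000e-02 -4.5540e+01] q [  22.6   -3.1  -14.8   77.1    0.3 -111.9]
tool mm [-0.1  0.1  8.6]
```

```bash
python3 -m handwheel '{"gripper":[-0.3,-0.3,-0.3,-0.3,-0.3,-0.3,-0.3],"slide":[[0,0,3],[0,0,2],[0,0,1.2],[0,0,0.8],[0,0,0.5],[0,0,0],[0,0,0]],"yaw":[0,0,0,0,0,0,0]}'
python3 -m handwheel '{"gripper":[-0.3,-0.3,-0.3],"slide":[[0,0,0.6],[0,0,0],[0,0,0]],"yaw":[0,0,0]}'
```

```text
time: 36.8
ee_pos: [0.4622, 0.194, 0.0722]
tcp_rot: [-178.8, -0.1, -45.5]
wrist_force: [-0.1, 0.3, -2.1]
opening: 0.0589
grasp_force: 44.1
time: 37.05
ee_pos: [0.4622, 0.194, 0.0715]
tcp_rot: [-178.8, -0.1, -45.5]
wrist_force: [0.1, -0.0, -2.9]
opening: 0.0585
grasp_force: 44.1
```

```bash
python3 -m handwheel '{"gripper":[-0.3,-0.3,-0.3],"slide":[[0,0,0.7],[0,0,0],[0,0,0]],"yaw":[0,0,0]}'
```

```text
time: 37.3
ee_pos: [0.4623, 0.1941, 0.0709]
tcp_rot: [-178.8, -0.1, -45.5]
wrist_force: [-0.3, -0.6, -1.3]
opening: 0.0587
grasp_force: 44.2
```

```bash
python3 -m handwheel '{"gripper":[-0.3,-0.3,-0.3],"slide":[[0,0,0.4],[0,0,0],[0,0,0]],"yaw":[0,0,0]}'
python3 -m handwheel '{"gripper":[0.3,0.3,0.6,1,1,1,1],"slide":[[0,0,0],[0,0,0],[0,0,0],[0,0,0],[0,0,0],[0,0,0],[0,0,0]],"yaw":[0,0,0,0,0,0,0]}'
python3 -m handwheel '{"gripper":[1,1,1,1,1,1,1],"slide":[[0,0,-15],[0,0,-30],[0,0,-30],[0,0,-25],[0,0,0],[0,0,0],[0,0,0]],"yaw":[0,0,0,0,0,0,0]}'
python3 shot.py wrist:w16 scene:s16
python3 -c "
import cv2,numpy as np;a=cv2.imread('pics/w16.png')[80:300,150:370];b=cv2.imread('pics/s16.png')[80:190,200:310];cv2.imwrite('pics/c16.png',np.hstack([a,cv2.resize(b,(220,220))]))"
```

```text
time: 37.55
ee_pos: [0.4623, 0.1941, 0.0709]
tcp_rot: [-178.8, -0.1, -45.5]
wrist_force: [-2.1, -1.4, 5.1]
opening: 0.0588
grasp_force: 44.7
time: 38.13
ee_pos: [0.4622, 0.194, 0.0703]
tcp_rot: [-178.8, -0.1, -45.5]
wrist_force: [0.3, 0.2, 0.7]
opening: 0.0854
grasp_force: 0.0
time: 38.72
ee_pos: [0.4606, 0.1927, 0.1697]
tcp_rot: [-178.9, -0.1, -45.5]
wrist_force: [-0.7, -0.6, 0.1]
opening: 0.0852
grasp_force: 0.0
```

View pics/c16.png

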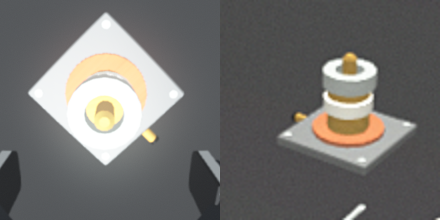

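The ring (103,112) lies level on the flange with the stem through its hole, and the whole stack is upright and clear of the gripper. Handing in.

```bash
python3 -c "
from workcell import ticket
print(ticket.job_done())"
```

```text
the job is handed in; nothing more can be done
None
```

I built the four-piece stack on the flat copper-plate stand and handed the job in at about 39 s; by camera every piece sits level and centred to within about 3 mm, but the hand-in gave no verdict.

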